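# Rock the ball sorter's gate over and feed the milling balls down the other chute

### The arm

A 6-joint arm with a two-finger parallel gripper is mounted at the origin on the work surface. World frame = base frame: x ahead of the robot, y to its left, z up, the work surface at z = 0. Lengths are in m, angles in degrees, forces in N, time in s.
With the tool pointing down it reaches from about 0.35 to 0.875 m from the base axis. Payload 4.2 kg.
Tool frame: the origin (TCP) lies on the centre line of the jaws, within the pads' length; the fingertips stand 8 mm ahead of it and the grasp point (between the pads) lies 11 mm behind it; z points along the fingers, y is the direction in which the jaws open and shut (so a half turn about z gives the same grasp; the last joint's range is limited). The gripper opens to 87 mm and grips with 3 to 60 N. Pads are 19 mm wide; open, the fingers measure 117 mm over their backs; the gripper's body (75 mm by 190 mm) begins 51 mm behind the grasp point.
Start: joints at [-61.158, 22.042, 0.453, 0, -68.411, -14.817], TCP at [0.151, -0.606, 0.231] pointing down, gripper open.
Joint ranges: [-179.83, 179.83], [-69.29, 118.12], [-61.27, 80.66], [-181.25, 117.63], [-171.15, -9.14], [-177.46, 177.46]. Speed limits (degrees/s): [159.86, 159.86, 180, 180, 180, 180].

### API

Orientations are given as a 3x3 rotation matrix whose columns are the frame's x, y, z axes.
In Python, from station import sense, capture, finish_job, recognise gives the robot as it stands.
- The arm moves only by the tool apply_moves, never from a script. Its argument "plan" is a list that holds one entry, the list of rows, each a list of 7 numbers: the opening in per cent of the stroke, from 0 (shut) to 100 (fully open), then the shift along the world's x, y, z in units of 25 mm (1.0 is 25 mm), then the turn, a rotation vector about the world's x, y, z in rad. A call has 1 to 12 rows; each row shifts and turns the pose as measured when the row begins; what a row does not reach is not made up. A row lasts 1/12 s, in which the tool goes at most 41.7 mm and 7.16 degrees, less where a joint would pass 70% of its speed; a pose out of reach is approached as far as the arm can. A call is refused whole if a number of a shift passes 1 or a number of a turn 0.125, either way. A call with a gripper value outside its range is refused whole. The fingers move at their own pace and stop on an object; the grip force is fixed at half the most. Time passes only in rows, so rows that do not move let the fingers close. It gives the time, the measured TCP pose, the force and the opening at its end, in the units of the state.
- sense(): the state, without advancing time (a new reading comes with each control period).
- capture(name): name is "side" or "top" or "wrist"; returns a dict with "pixels" (420x560x3 uint8, red, green, blue), "depth" (420x560 float32, m along the optical axis (not along the pixel's ray), 0 where there is no reading), "mtx" (3x3 intrinsics, pixels), "R" (3x3) and "t" (3): a world point X has camera coordinates R X + t; the wrist camera has in their place "mount" (4x4, takes a point from camera to tool coordinates, whose origin is the TCP and whose axes are the flange's). Camera axes: x right, y down, z forward; pixel columns grow to the right and rows downward; lengths in m; the calibration is good to about 2 mm. The wrist camera is an equidistant fisheye: a pixel r from the principal point sees the ray r / f radians off the axis. A picture is of the moment at which its call begins: read the wrist's pose just before it.
- finish_job(): hands the job in, once; it reports no verdict.
Trained networks look in a picture, given as the dict that the camera call returned (one of the last four; its "shot" number tells which), for a name from the list of things; names that differ only in an ending like _2 or _b are one class to them, and where a whole thing is asked for, a point or a joint stands for the part that bears it (a point fixed in the world has none). Each returns a list of dicts, best first, with "score" (0 to 1); they miss things now and then, are a little off and sometimes report something else, mostly with a low value. They report only what shows in the picture. A call takes as long as a camera call. They do not tell look-alikes from the thing itself.
- recognise(label, picture): "at" ([x, y, z] in m, in the coordinates of the camera as it stood for that picture, good to about 4 mm: the middle of the surface that is visible of it).
The state is a dict: "time_s": time; "joints": joint angles; "joint_velocities": joint speeds; "effort": joint torques, N m; "tcp_pos": TCP position; "ee_rot": TCP orientation; "wrist_force": force on the tool from outside, world axes, zero at the start; "moment": the same for the moment, N m; "gripper_width": opening from 0.0 (shut) to 1.0 (fully open).
Only numpy, scipy, OpenCV 4.12 (cv2) and the standard library are available. Lean on these libraries where they do the work, as an engineer would, in place of code of your own. Each camera call takes 0.05 s, during which the arm holds its last target.

### The job

The seesaw gate of the ball sorter is tipped towards one chute. With a fingertip press its raised end fully down, so that it rocks over to its other stop, and only then push the two white milling balls off the feeder onto the gate, so that both roll down the newly chosen chute and come to rest in the tray on that side. Touch and push only: lift nothing, and leave the beaker, jar, spatula and vial where they are.

Things in the scene. Friction and masses are not known exactly. Their poses are not given: they have to be found in the camera images.
- sorter: The sorter's fixed frame: dark grey base plate 130 x 500 x 6 mm, turned up to 17 degrees. Origin: on the bench, right under the gate's pivot. Own axes: x away from the robot across the gate (pivot axis parallel to x, 90 mm up), y to the left along the gate, z up. Nothing on it is higher than 180 mm. The feeder lies on the robot's side at y = 0.
- feeder_back (a point): Middle of the feeder floor's rear end (sorter x = -102 mm), 115 mm above the bench. The feeder is a straight open steel channel along x, 33 mm wide inside, walls 8 mm high; only a lip 5 mm high and 4 mm thick closes this end and holds the balls back. A fingertip 10 to 13 mm above the floor passes over lip and walls and pushes the balls from behind.
- feeder_end (a point): Middle of the feeder floor's open end next to the gate (sorter x = -24 mm), 120 mm above the bench: the floor rises 5 mm from rear to here. A ball whose centre passes this edge drops into the gate's V trough.
- gate (a joint): Tilt (rad) of the seesaw gate, an aluminium V trough 210 mm long with a wall on its far side. +0.24: left (+y) end down on its stop, feeds the left chute; -0.24: right end down, feeds the right chute. A steel disc 72 mm above the pivot makes it top-heavy: it falls to whichever side it is past level and stays; it starts at one stop. Under 2 N on the raised pad rocks it.
- pad_left (a point): Centre of the top face of the gate's left press pad, a flat tab 46 (x) x 40 (y) x 4 mm on the robot's side of the gate's left end: sorter x = -45, y = 90 mm, 22 mm above the pivot axis when level. It moves with the gate: 133 mm above the bench when raised, 90 mm when down; only the base plate is under it.
- pad_right (a point): The same for the right press pad, at sorter y = -90 mm.
- ball_front: White ceramic ball, 30 mm across, about 55 g, origin at its centre: on the feeder, nearer the gate (centre at sorter x = -62 mm, 132 mm above the bench).
- ball_rear: The same kind of ball, touching the front one from behind (centre at sorter x = -92 mm, 130 mm above the bench), resting against the feeder's rear lip.
- tray_left (a point): Centre of the floor of the white left catch tray, at the foot of the left chute, 9 mm above the bench; inside 68 (x) x 74 (y) mm.
- tray_right (a point): The same for the right catch tray.
- beaker: Glass beaker, 60 mm across, 75 mm high, beyond the sorter; origin at the centre of its underside. Leave alone.
- jar: Amber jar, 52 mm across, 70 mm high, beyond the sorter; origin at the centre of its underside. Leave alone.
- spatula: Spatula 160 mm long lying flat on the robot's side of the sorter, to the left; origin on its underside. Leave alone.
- vial: Capped vial, 26 mm across, 59 mm high, standing on the robot's side of the sorter, to the right; origin at the centre of its underside. Leave alone.
Things that resemble listed ones, but are neither listed nor needed, are in the scene too. Leave any blue or orange look-alike of the ball_rear alone. Leave any turquoise look-alike of the ball_front alone.

How it is judged (in metres and radians):
On the way, in this order (a step that is already met when the one before it is completed fails the run):
1. the gate is rocked over to its other stop while both balls are still on the feeder (distance of pad_left from where it was at the start of the episode above 0.024 m and (value of joint gate above 0.21 rad or value of joint gate below -0.21 rad) and x of ball_front in the frame of sorter between -0.11 and -0.03 m and z of each of ball_front, ball_rear in the frame of sorter above 0.12 m and x of ball_rear in the frame of sorter between -0.11 and -0.03 m), for 0.3 s.
2. the rear ball, too, has been pushed off the feeder into the gate's trough (x of ball_rear in the frame of sorter between -0.022 and 0.024 m and z of ball_rear in the frame of sorter above 0.085 m), for 0.04 s.
At the end, for the whole second after the job is handed in: The gate lies within 0.03 rad of the stop opposite to the one it started at, and both balls are at rest (under 20 mm/s) inside the catch tray on the gate's lowered side (distance of pad_left from where it was at the start of the episode above 0.024 m and ((value of joint gate above 0.21 rad and y of ball_front in the frame of sorter between 0.165 and 0.25 m and z of each of ball_front, ball_rear in the frame of sorter below 0.045 m and x of ball_front in the frame of sorter between -0.04 and 0.04 m and y of ball_rear in the frame of sorter between 0.165 and 0.25 m and x of ball_rear in the frame of sorter between -0.04 and 0.04 m) or (value of joint gate below -0.21 rad and y of ball_front in the frame of sorter between -0.25 and -0.165 m and z of each of ball_front, ball_rear in the frame of sorter below 0.045 m and x of ball_front in the frame of sorter between -0.04 and 0.04 m and y of ball_rear in the frame of sorter between -0.25 and -0.165 m and x of ball_rear in the frame of sorter between -0.04 and 0.04 m)) and linear speed of each of ball_front, ball_rear below 0.02 m/s); the robot touches nothing.
It fails at once if a ball is lifted (its centre more than about 25 mm above where it rests on the feeder) (z of any of ball_front, ball_rear in the frame of sorter above 0.16 m).
It fails at once if a ball falls off the sorter ((x of ball_front in the frame of sorter above 0.06 m or x of ball_front in the frame of sorter below -0.13 m) or (x of ball_rear in the frame of sorter above 0.06 m or x of ball_rear in the frame of sorter below -0.13 m)).
It fails at once if the beaker, jar, spatula or vial is moved by more than 20 mm (distance of any of beaker, jar, spatula, vial from where it was at the start of the episode above 0.02 m).
It also fails if it takes over 45 s, if anything falls off the work surface, if the arm or the gripper's body presses on something with over 40 N, if the wrist force passes 120 N, or if a joint passes its speed limit or range.

## Working session

There is one attempt and no reset: what is moved stays moved. The work goes in short steps, Python scripts to look and compute and a tool call to move; the robot and the scene stay as the last step left them, time stands still between calls to the robot, and variables do not carry over. Pictures are saved under pics/ and viewed, and the job is handed in when it is done.

Besides the shell and the picture viewer there is one more tool, called as a command line: name --argument value ..., lists and objects as JSON in quotes. apply_moves: Moves the arm, as the interface text tells. Its arguments: {"type":"object","properties":{"plan":{"type":"array","items":{"type":"array","items":{"type":"array","items":{"type":"number"}}}}},"required":["plan"]}

```bash
mkdir -p pics; ls; python3 - <<'E'
from station import sense, capture, recognise
import cv2, numpy as np
s=sense(); print(s)
for n in ("top","side"):
    c=capture(n); cv2.imwrite(f"pics/{n}0.png",c["pixels"][:,:,::-1]); np.savez(f"{n}0.npz",**{k:v for k,v in c.items()})
    print(n,c["mtx"].tolist(),c["R"].tolist(),c["t"].tolist())
    for l in ["sorter","gate","pad_left","pad_right","ball_front","ball_rear","feeder_back","tray_left","tray_right","beaker","jar","spatula","vial"]:
        try:
            for r in recognise(l,c)[:4]:
                p=np.array(r["at"]); w=np.array(c["R"]).T@(p-c["t"]); q=c["mtx"]@p; print(n,l,round(r["score"],2),w.round(3),(q[:2]/q[2]).round())
        except Exception as e: print(l,e)
E
```

```text
pics
{'time_s': 0.0, 'joints': array([-6.11565671e+01,  2.20892651e+01,  3.79882573e-01, -3.06533144e-02,
       -6.84142436e+01, -1.48167394e+01]), 'joint_velocities': array([-0.00648433, -0.0509058 ,  0.01914439, -0.10107959,  0.01838481,
       -0.00828232]), 'effort': array([ 1.33587979e-03, -3.90665603e+01,  1.87409985e+01,  4.21978354e+00,
        1.11478884e-02, -1.79021176e-04]), 'tcp_pos': array([ 0.1513604 , -0.60577014,  0.22947178]), 'ee_rot': array([[-9.70230706e-01, -2.42181771e-01, -6.05116098e-04],
       [-2.42182517e-01,  9.70228371e-01,  2.12995171e-03],
       [ 7.12653270e-05,  2.21309310e-03, -9.99997549e-01]]), 'wrist_force': array([0.01960244, 0.07920246, 0.34678632]), 'moment': array([-0.01137631, -0.01179941, -0.0075422 ]), 'gripper_width': 0.999030357551375}
top [[535.930372055812, 0.0, 285.18472530952994], [0.0, 535.930372055812, 213.41032406795182], [0.0, 0.0, 1.0]] [[-0.011714482043519558, -0.9996222268575295, -0.024863114906334208], [-0.9936679403833142, 0.014416198275227585, -0.11142799236130836], [0.11174432945270436, 0.023400358964828824, -0.99346143
[... 1834 characters left out ...]
ll_rear 0.69 [0.412 0.169 0.019] [174. 261.]
side ball_rear 0.64 [0.425 0.103 0.021] [199. 274.]
side ball_rear 0.62 [0.53  0.13  0.135] [231. 195.]
side feeder_back 0.67 [0.598 0.086 0.036] [275. 234.]
side tray_left 0.63 [0.598 0.086 0.035] [275. 234.]
side tray_right 0.74 [0.598 0.085 0.033] [275. 235.]
side tray_right 0.62 [0.554 0.125 0.138] [243. 190.]
side tray_right 0.52 [0.645 0.129 0.126] [277. 179.]
side beaker 0.6 [0.754 0.222 0.068] [285. 172.]
side jar 0.63 [0.712 0.006 0.058] [343. 219.]
side spatula 0.57 [0.47  0.313 0.005] [163. 224.]
side vial 0.7 [0.598 0.087 0.03 ] [275. 236.]
side vial 0.65 [0.713 0.007 0.056] [343. 219.]
side vial 0.61 [ 0.505 -0.051  0.04 ] [289. 289.]
```

```bash
python3 - <<'E'
import cv2
a=cv2.imread("pics/top0.png")[80:320,110:430]; cv2.imwrite("pics/top0c.png",cv2.resize(a,(800,600),interpolation=cv2.INTER_CUBIC))
a=cv2.imread("pics/side0.png")[110:320,130:410]; cv2.imwrite("pics/side0c.png",cv2.resize(a,(800,600),interpolation=cv2.INTER_CUBIC))
E
```

```text
(no output)
```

View pics/top0c.png

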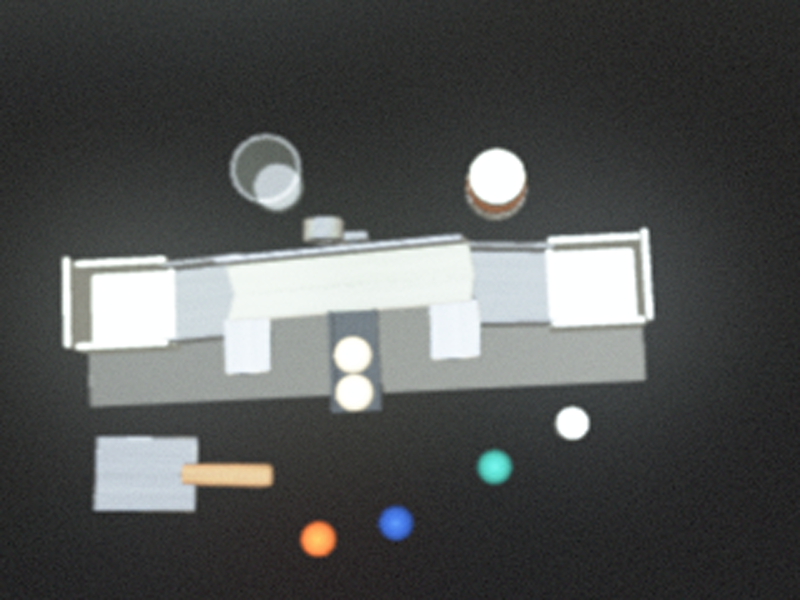

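View pics/side0c.png

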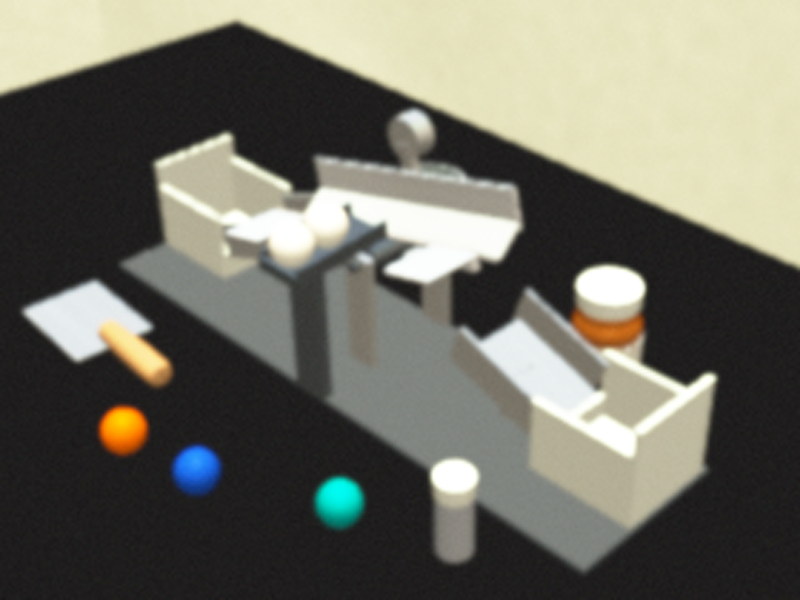

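```bash
cat > h.py <<'E'
import numpy as np
def cloud(c):
    d=np.asarray(c["depth"],float); K=c["mtx"]; v,u=np.indices(d.shape)
    P=np.stack([(u-K[0,2])/K[0,0]*d,(v-K[1,2])/K[1,1]*d,d],-1)
    W=(P-np.asarray(c["t"]))@np.asarray(c["R"])
    W[d<=0]=np.nan
    return W
E
python3 - <<'E'
from h import *
import cv2
c=np.load("top0.npz"); W=cloud(c); im=c["pixels"]
for n,(x,y) in dict(padL=(247,346),padR=(455,330),trayL=(133,310),trayR=(590,288),bf=(352,354),br=(353,392),feed_end=(355,320)).items():
    u=110+x/2.5; v=80+y/2.5; u,v=int(round(u)),int(round(v))
    p=W[v-2:v+3,u-2:u+3].reshape(-1,3); print(n,u,v,np.nanmedian(p,0).round(4), np.nanstd(p[:,2]).round(4))
# pads as blobs: z ranges
for z0,z1,name in ((.08,.10,'z90'),(.125,.142,'z133'),(.105,.125,'feed')):
    m=((W[...,2]>z0)&(W[...,2]<z1)).astype(np.uint8)
    n,l,st,ce=cv2.connectedComponentsWithStats(m)
    for i in range(1,n):
        if st[i,4]>40: print(name,st[i],np.nanmedian(W[l==i],0).round(3), im[l==i].mean(0).round())
# base plate yaw: z~6mm
m=((W[...,2]>.001)&(W[...,2]<.011)&(W[...,0]>.48)&(im.mean(-1)>90)).astype(np.uint8)
n,l,st,ce=cv2.connectedComponentsWithStats(m)
for i in range(1,n):
    if st[i,4]>100: print('plate',st[i],np.nanmedian(W[l==i],0).round(3))
# ball sphere fit
import scipy.optimize as so
for nm,(u,v) in dict(bf=(251,222),br=(251,237)).items():
    p=W[v-6:v+7,u-6:u+7].reshape(-1,3); p=p[p[:,2]>.13]
    p=p[np.hypot(*(p[:,:2]-np.nanmedian(p[:,:2],0)).T)<.012]
    r=so.least_squares(lambda q:np.linalg.norm(p-q,axis=1)-.015,np.nanmedian(p,0)-[0,0,.01],loss='soft_l1',f_scale=.002); print(nm,len(p),r.x.round(4),np.sqrt(np.mean(r.fun**2)))
E
```

```text
padL 209 218 [0.5786 0.2255 0.0914] 0.0022
padR 292 212 [0.5837 0.0514 0.1341] 0.0018
trayL 163 204 [0.6204 0.3436 0.0093] 0.0022
trayR 346 195 [ 0.6346 -0.0687  0.0099] 0.0018
bf 251 222 [0.5634 0.1326 0.1473] 0.0017
br 251 237 [0.5337 0.1329 0.1453] 0.0022
feed_end 252 208 [0.5947 0.1329 0.1196] 0.0019
z90 [248 173  10   5  41] [0.667 0.135 0.096] [163. 172. 176.]
z90 [367 172   4  36  70] [ 0.637 -0.11   0.083] [245. 249. 249.]
z90 [136 185   3  34  69] [0.618 0.381 0.082] [239. 242. 239.]
z90 [ 200  184   55   46 1098] [0.615 0.213 0.091] [239. 244. 243.]
z133 [219 176  80  14 295] [0.65  0.073 0.131] [211. 218. 215.]
z133 [271 192  32  32 573] [0.592 0.053 0.133] [237. 243. 245.]
z133 [259 203   3  29  48] [0.578 0.116 0.128] [124. 133. 136.]
z133 [241 204  19  41 215] [0.551 0.135 0.138] [208. 209. 201.]
feed [ 196  180  104   64 1251] [0.626 0.119 0.117] [206. 213. 210.]
feed [242 225   9  20  60] [0.544 0.149 0.119] [142. 146. 144.]
plate [211 144  18  16 187] [0.739 0.218 0.005]
plate [331 179  34  29 615] [ 0.639 -0.073  0.009]
plate [147 189  32  28 613] [0.623 0.346 0.009]
plate [ 261  202  108   36 2352] [0.572 0.006 0.007]
plate [ 145  206   98   37 2095] [0.563 0.271 0.006]
plate [148 254  43  13 428] [0.494 0.332 0.004]
bf 117 [0.565  0.1341 0.1327] 0.0014740730146587213
br 116 [0.5359 0.1329 0.1309] 0.0015281062250322725
```

The right pad is raised (z 0.134 against 0.091 on the left), so the gate starts left-down and I'll press the right pad. The sorter origin is about (0.629, 0.136) with a yaw of about 2.2°. The two white balls on the feeder, at top-crop (352,354) and (353,392), are the ones meant. The orange, blue and turquoise ones lie on the bench. The white circle at (572,423) is the vial cap.

apply_moves --plan '[[[0, 0.6, 0.9, 0, 0, 0, -0.1], [0, 0.6, 0.9, 0, 0, 0, -0.106], [0, 0.6, 0.9, 0, 0, 0, 0], [0, 0.6, 0.9, 0, 0, 0, 0], [0, 0.6, 0.9, 0, 0, 0, 0], [0, 0.6, 0.9, 0, 0, 0, 0], [0, 0.6, 0.9, 0, 0, 0, 0], [0, 0.6, 0.9, 0, 0, 0, 0], [0, 0.6, 0.9, 0, 0, 0, 0], [0, 0.6, 0.9, 0, 0, 0, 0], [0, 0.6, 0.9, 0, 0, 0, 0], [0, 0.6, 0.9, 0, 0, 0, 0]]]'

```text
time_s: 2.4
tcp_pos: [0.3346, -0.3281, 0.2302]
ee_rot: [[-1.0, -0.019, 0.001], [-0.019, 1.0, -0.003], [-0.001, -0.003, -1.0]]
wrist_force: [0.3, 0.6, -0.2]
gripper_width: 0.172
```

apply_moves --plan '[[[0, 0.7, 1, 0, 0, 0, 0.02], [0, 0.7, 1, 0, 0, 0, 0], [0, 0.7, 1, 0, 0, 0, 0], [0, 0.7, 1, 0, 0, 0, 0], [0, 0.7, 1, 0, 0, 0, 0], [0, 0.7, 1, 0, 0, 0, 0], [0, 0.7, 1, 0, 0, 0, 0], [0, 0.7, 1, 0, 0, 0, 0], [0, 0.7, 1, 0, 0, 0, 0], [0, 0.7, 1, 0, 0, 0, 0], [0, 0.6, 1, 0, 0, 0, 0], [0, 0.6, 1, 0, 0, 0, 0]]]'

```text
time_s: 3.4
tcp_pos: [0.5476, -0.0111, 0.2344]
ee_rot: [[-0.999, -0.041, 0.011], [-0.041, 0.999, -0.004], [-0.011, -0.004, -1.0]]
wrist_force: [0.8, -0.9, 0.6]
gripper_width: 0.003
```

apply_moves --plan '[[[0, 0.6, 1, 0, 0, 0, 0], [0, 0.5, 0.9, 0, 0, 0, 0], [0, 0.4, 0.5, 0, 0, 0, 0], [0, 0, 0, 0, 0, 0, 0], [0, 0, 0, 0, 0, 0, 0]]]'

```text
time_s: 3.82
tcp_pos: [0.5894, 0.0577, 0.2338]
ee_rot: [[-0.999, -0.048, 0.013], [-0.048, 0.999, -0.004], [-0.012, -0.004, -1.0]]
wrist_force: [-1.1, -0.8, 0.3]
gripper_width: 0.006
```

apply_moves --plan '[[[0, -0.3, -0.45, -0.8, 0, 0, 0], [0, 0, 0, -0.8, 0, 0, 0], [0, 0, 0, -0.4, 0, 0, 0], [0, 0, 0, 0, 0, 0, 0]]]'

```text
time_s: 4.15
tcp_pos: [0.5808, 0.0443, 0.1838]
ee_rot: [[-0.999, -0.047, 0.015], [-0.047, 0.999, -0.003], [-0.015, -0.004, -1.0]]
wrist_force: [-0.4, 0.1, -0.1]
gripper_width: 0.006
```

```bash
python3 - <<'E'
from station import sense, capture
import cv2
print(sense()["tcp_pos"])
a=capture("side")["pixels"][110:320,130:410,::-1]; cv2.imwrite("pics/side1c.png",cv2.resize(a,(800,600),interpolation=cv2.INTER_CUBIC))
E
```

```text
[0.58078525 0.04426336 0.18379774]
```

View pics/side1c.png

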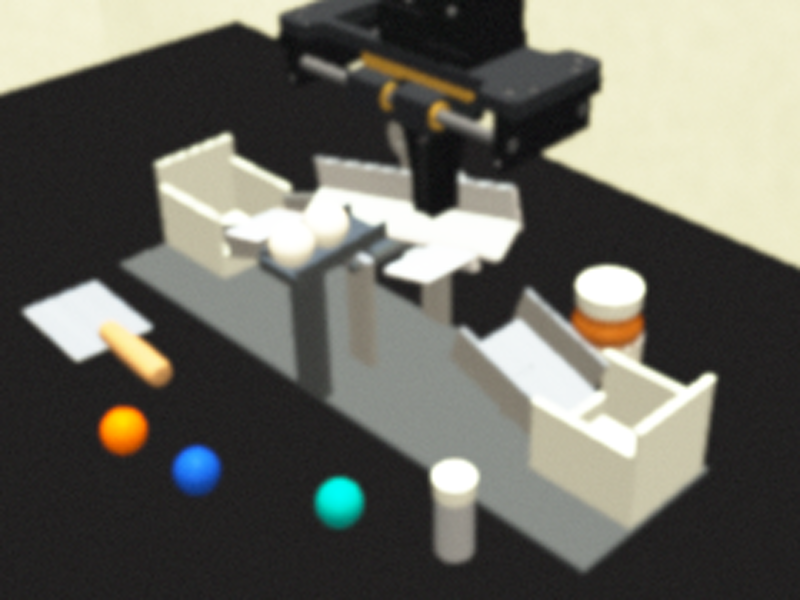

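The fingertip at crop (437,210) is above the raised right pad at (433,260). Pressing gently.

apply_moves --plan '[[[0, 0, 0, -0.6, 0, 0, 0], [0, 0, 0, -0.5, 0, 0, 0], [0, 0, 0, -0.3, 0, 0, 0], [0, 0, 0, -0.2, 0, 0, 0], [0, 0, 0, -0.2, 0, 0, 0], [0, 0, 0, -0.2, 0, 0, 0], [0, 0, 0, -0.2, 0, 0, 0], [0, 0, 0, -0.2, 0, 0, 0], [0, 0, 0, -0.2, 0, 0, 0], [0, 0, 0, -0.2, 0, 0, 0], [0, 0, 0, -0.2, 0, 0, 0], [0, 0, 0, 0, 0, 0, 0]]]'

```text
time_s: 5.2
tcp_pos: [0.586, 0.0434, 0.1139]
ee_rot: [[-0.998, -0.047, 0.032], [-0.047, 0.999, -0.001], [-0.032, -0.002, -0.999]]
wrist_force: [-0.7, 0.2, -0.6]
gripper_width: 0.005
```

```bash
python3 - <<'E'
from station import sense, capture
import cv2
print(sense()["tcp_pos"])
a=capture("side")["pixels"][110:320,130:410,::-1]; cv2.imwrite("pics/side2c.png",cv2.resize(a,(800,600),interpolation=cv2.INTER_CUBIC))
E
```

```text
[0.58602159 0.04339656 0.11386719]
```

View pics/side2c.png

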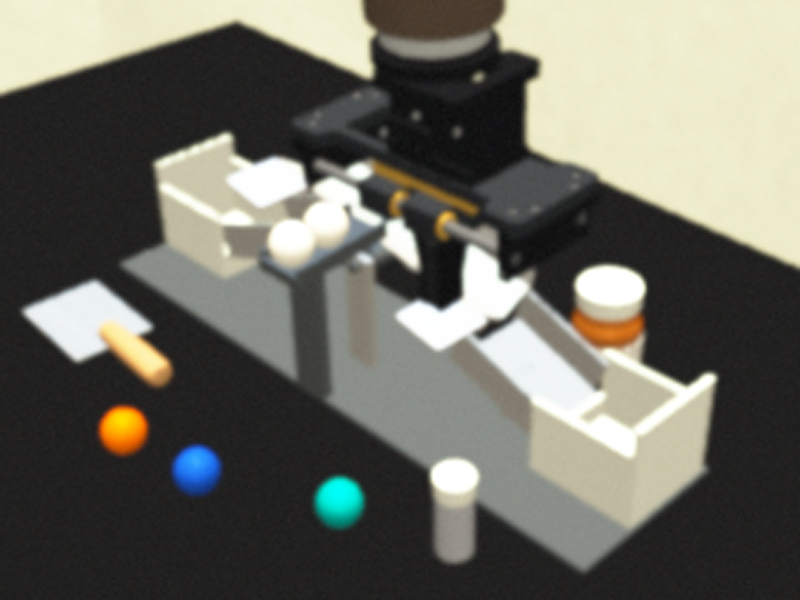

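The gate has rocked over: the right pad is low at (440,320), the left pad is high at (267,180), and both balls are still on the feeder. Next I raise the arm, correct the tilt and go behind the feeder.

apply_moves --plan '[[[0, 0, 0, 0.6, 0, 0, 0], [0, 0, 0, 1, 0, 0, 0], [0, 0, 0, 1, 0, 0, 0], [0, 0, 0, 1, 0, 0.032, 0], [0, -0.4, 0, 1, 0, 0, 0], [0, -0.8, 0.7, 0, 0, 0, 0], [0, -0.8, 0.7, 0, 0, 0, 0], [0, -0.8, 0.7, 0, 0, 0, 0], [0, -0.7, 0.7, 0, 0, 0, 0], [0, -0.4, 0.5, 0, 0, 0, 0], [0, 0, 0, 0, 0, 0, 0], [0, 0, 0, 0, 0, 0, 0]]]'

```text
time_s: 6.25
tcp_pos: [0.4849, 0.1283, 0.2363]
ee_rot: [[-0.999, -0.046, 0.003], [-0.046, 0.999, 0.002], [-0.003, 0.001, -1.0]]
wrist_force: [0.9, 0.0, -0.6]
gripper_width: 0.008
```

```bash
python3 - <<'E'
from station import sense, capture
import cv2
from h import *
import scipy.optimize as so
s=sense();print(s["tcp_pos"],s["ee_rot"].round(3))
c=capture("top"); W=cloud(c)
im=c["pixels"]
cv2.imwrite("pics/top3c.png",cv2.resize(im[80:320,110:430,::-1],(800,600),interpolation=cv2.INTER_CUBIC))
for n,(u,v) in dict(padL=(207,217),padR=(295,214)).items(): print(n,np.nanmedian(W[v-2:v+3,u-2:u+3].reshape(-1,3),0).round(4))
a=capture("side")["pixels"][110:320,130:410,::-1]; cv2.imwrite("pics/side3c.png",cv2.resize(a,(800,600),interpolation=cv2.INTER_CUBIC))
E
```

```text
[0.48491159 0.12826575 0.23631406] [[-0.999 -0.046  0.003]
 [-0.046  0.999  0.002]
 [-0.003  0.001 -1.   ]]
padL [0.576  0.2223 0.1353]
padR [0.5843 0.0456 0.0915]
```

View pics/side3c.png

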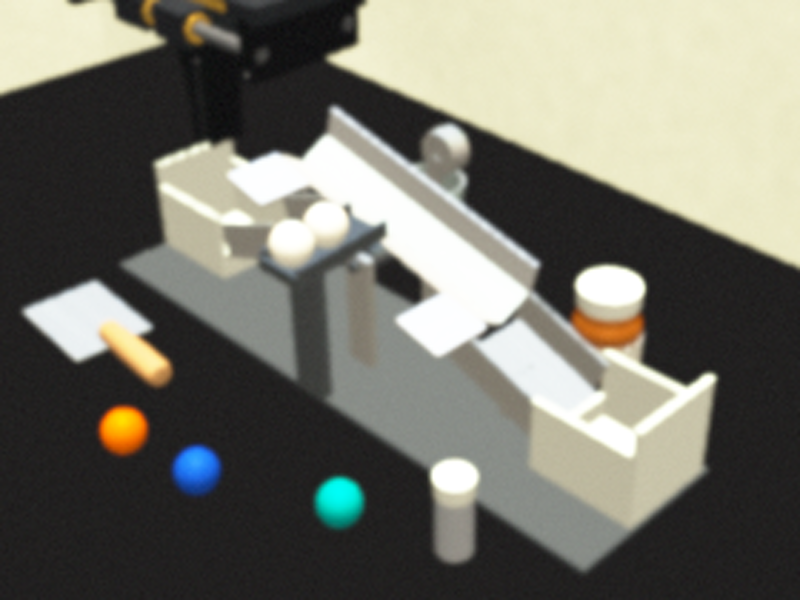

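View pics/top3c.png

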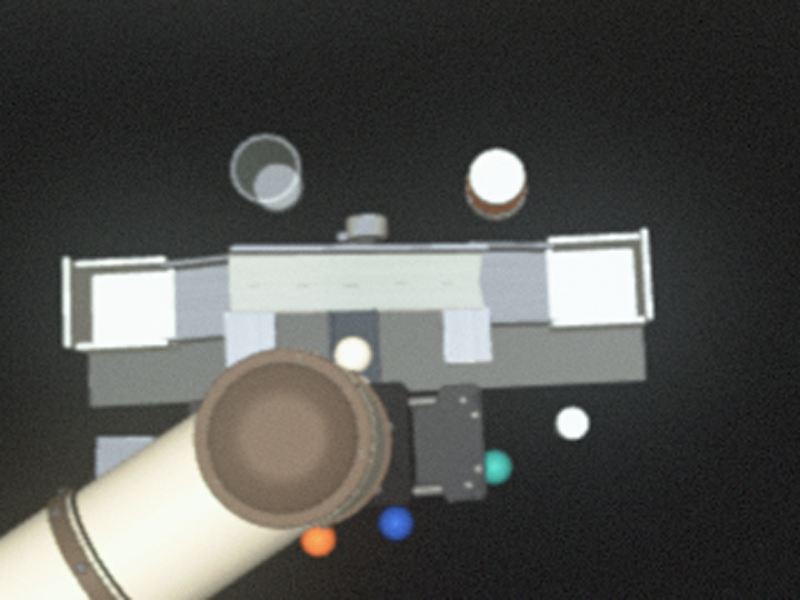

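The gate is at its right stop (right pad 0.0915, left pad 0.135). Descending behind the rear ball.

apply_moves --plan '[[[0, 0, 0.1, -0.8, 0, 0, 0], [0, 0, 0, -0.8, 0, 0, 0], [0, 0, 0, -0.8, 0, 0, 0], [0, 0, 0, -0.8, 0, 0, 0], [0, 0, 0, -0.5, 0, 0, 0], [0, 0, 0, -0.2, 0, 0, 0], [0, 0, 0, 0, 0, 0, 0], [0, 0, 0, 0, 0, 0, 0]]]'

```text
time_s: 7.02
tcp_pos: [0.4915, 0.126, 0.1352]
ee_rot: [[-0.999, -0.035, 0.007], [-0.035, 0.999, 0.001], [-0.007, 0.001, -1.0]]
wrist_force: [-0.7, -0.6, 1.7]
gripper_width: 0.004
```

```bash
python3 - <<'E'
from station import sense, capture
import cv2
s=sense();print(s["tcp_pos"],s["wrist_force"])
a=capture("side")["pixels"][140:260,150:310,::-1]; cv2.imwrite("pics/side4c.png",cv2.resize(a,(800,600),interpolation=cv2.INTER_CUBIC))
E
```

```text
[0.49147389 0.12596015 0.13523847] [-0.66328524 -0.57097224  1.71270289]
```

View pics/side4c.png

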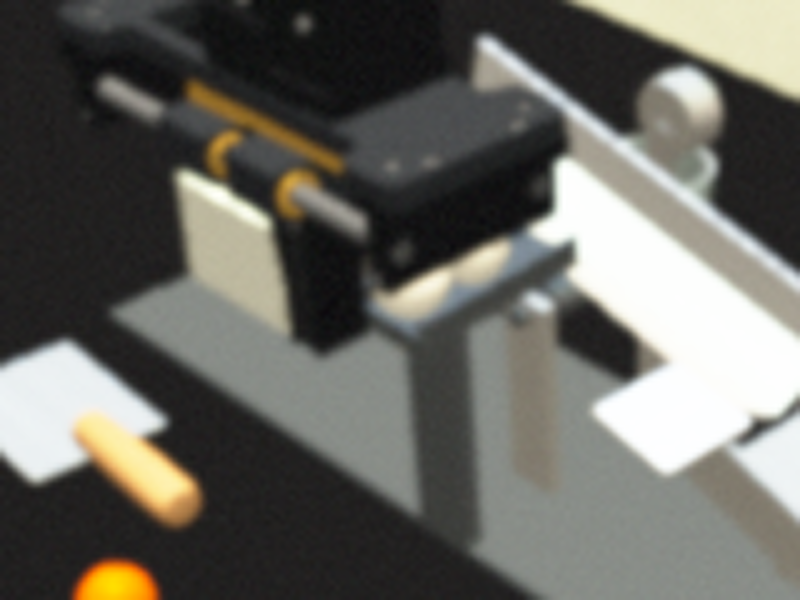

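apply_moves --plan '[[[0, 0.1, 0.2, 0.05, 0, 0, 0], [0, 0.2, 0, 0.02, 0, 0, 0], [0, 0.2, 0.01, 0.02, 0, 0, 0], [0, 0.2, 0.01, 0.01, 0, 0, 0], [0, 0.2, 0.01, 0.01, 0, 0, 0], [0, 0.2, 0.01, 0.01, 0, 0, 0], [0, 0.2, 0.01, 0.01, 0, 0, 0], [0, 0.2, 0.01, 0.01, 0, 0, 0]]]'

```text
time_s: 7.73
tcp_pos: [0.534, 0.134, 0.1439]
ee_rot: [[-0.999, -0.036, 0.013], [-0.036, 0.999, 0.005], [-0.013, 0.004, -1.0]]
wrist_force: [-2.6, 0.7, 2.4]
gripper_width: 0.004
```

```bash
python3 - <<'E'
from station import sense, capture
import cv2
s=sense();print(s["tcp_pos"],s["wrist_force"])
a=capture("side")["pixels"][140:260,150:310,::-1]; cv2.imwrite("pics/side5c.png",cv2.resize(a,(800,600),interpolation=cv2.INTER_CUBIC))
E
```

```text
[0.53403071 0.13397772 0.14393011] [-2.58967171  0.70506201  2.44292873]
```

View pics/side5c.png

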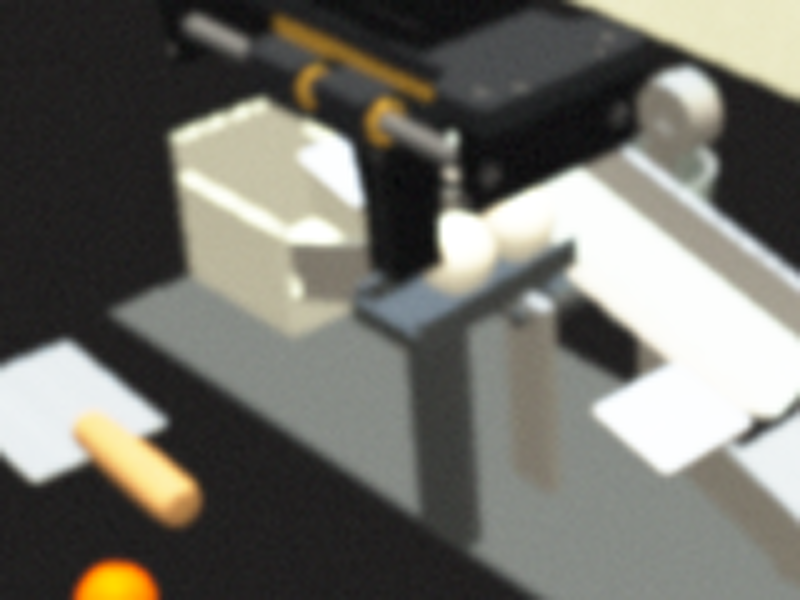

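The finger has risen to tip z 0.136, above the ball's centre. I'll back off slightly, lower it, then go on.

apply_moves --plan '[[[0, -0.3, 0, 0, 0, 0, 0], [0, -0.1, 0, -0.3, 0, 0.01, 0], [0, 0, 0, -0.05, 0, 0, 0], [0, 0, 0, 0, 0, 0, 0]]]'

```text
time_s: 8.12
tcp_pos: [0.5248, 0.1343, 0.1338]
ee_rot: [[-0.999, -0.036, 0.004], [-0.036, 0.999, 0.005], [-0.004, 0.005, -1.0]]
wrist_force: [0.4, -0.0, 0.5]
gripper_width: 0.005
```

apply_moves --plan '[[[0, 0.15, 0, 0, 0, 0, 0], [0, 0.2, 0, 0, 0, 0, 0], [0, 0.2, 0, 0, 0, 0, 0], [0, 0.2, 0, 0, 0, 0, 0], [0, 0.15, 0, 0, 0, 0, 0]]]'

```text
time_s: 8.53
tcp_pos: [0.5479, 0.1341, 0.1333]
ee_rot: [[-0.999, -0.037, 0.002], [-0.037, 0.999, 0.004], [-0.002, 0.004, -1.0]]
wrist_force: [-1.1, 0.4, 0.6]
gripper_width: 0.003
```

```bash
python3 - <<'E'
from station import sense, capture
import cv2
s=sense();print(s["tcp_pos"],s["wrist_force"])
a=capture("side")["pixels"][140:260,150:310,::-1]; cv2.imwrite("pics/side6c.png",cv2.resize(a,(800,600),interpolation=cv2.INTER_CUBIC))
E
```

```text
[0.54786034 0.13405658 0.13327111] [-1.08773405  0.42865733  0.58384812]
```

View pics/side6c.png

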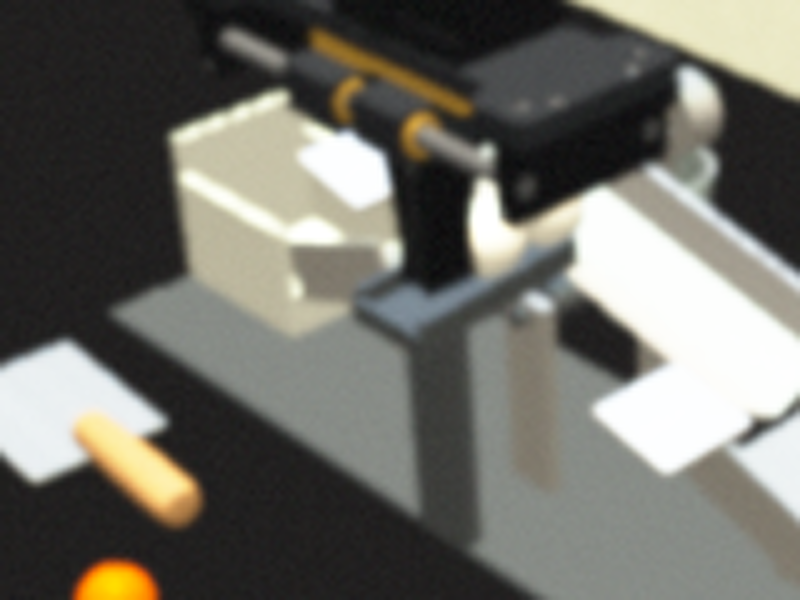

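apply_moves --plan '[[[0, 0.15, 0, 0.1, 0, 0, 0], [0, 0.2, 0, 0.05, 0, 0, 0], [0, 0.2, 0, 0.02, 0, 0, 0], [0, 0.2, 0, 0.02, 0, 0, 0], [0, 0.2, 0, 0.02, 0, 0, 0], [0, 0.2, 0, 0.02, 0, 0, 0]]]'

```text
time_s: 9.08
tcp_pos: [0.5807, 0.1342, 0.14]
ee_rot: [[-0.999, -0.036, 0.004], [-0.036, 0.999, 0.005], [-0.004, 0.005, -1.0]]
wrist_force: [0.0, -0.8, -0.6]
gripper_width: 0.002
```

```bash
python3 - <<'E'
from station import sense, capture
import cv2
s=sense();print(s["tcp_pos"],s["wrist_force"])
a=capture("side")["pixels"][110:320,130:410,::-1]; cv2.imwrite("pics/side7c.png",cv2.resize(a,(800,600),interpolation=cv2.INTER_CUBIC))
E
```

```text
[0.58066045 0.13415606 0.13996678] [ 0.00137387 -0.83969905 -0.57938503]
```

View pics/side7c.png

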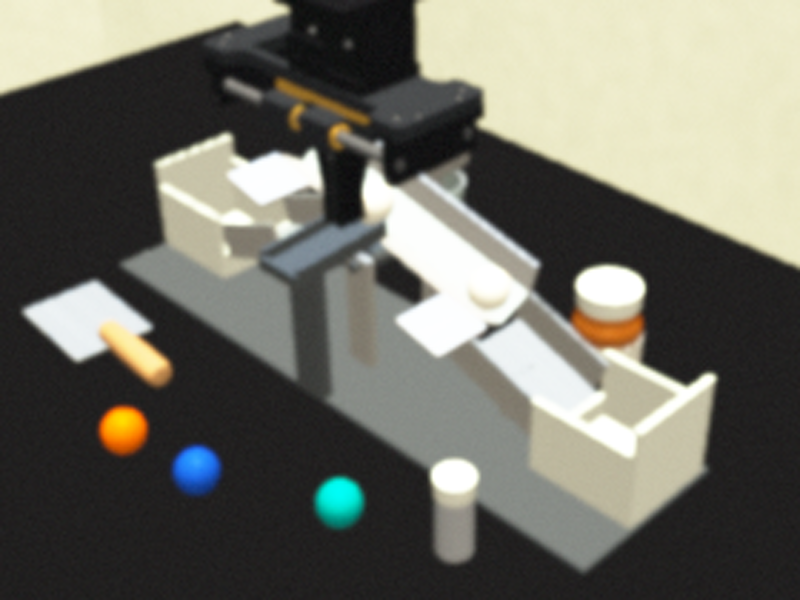

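The front ball is rolling down the gate at (488,290) and the rear one is at the feeder edge at (375,195). A small further push.

apply_moves --plan '[[[0, 0.15, 0, 0, 0, 0, 0], [0, 0.1, 0, 0, 0, 0, 0], [0, 0, 0, 0, 0, 0, 0], [0, 0, 0, 0, 0, 0, 0]]]'

```text
time_s: 9.47
tcp_pos: [0.5893, 0.1342, 0.1397]
ee_rot: [[-0.999, -0.036, 0.005], [-0.036, 0.999, 0.005], [-0.005, 0.005, -1.0]]
wrist_force: [-0.9, -0.3, -0.4]
gripper_width: 0.003
```

```bash
python3 - <<'E'
from station import sense, capture
import cv2
s=sense();print(s["tcp_pos"],s["wrist_force"])
a=capture("side")["pixels"][110:320,130:410,::-1]; cv2.imwrite("pics/side8c.png",cv2.resize(a,(800,600),interpolation=cv2.INTER_CUBIC))
E
```

```text
[0.58933321 0.1342351  0.1396891 ] [-0.92865171 -0.27809808 -0.39746138]
```

View pics/side8c.png

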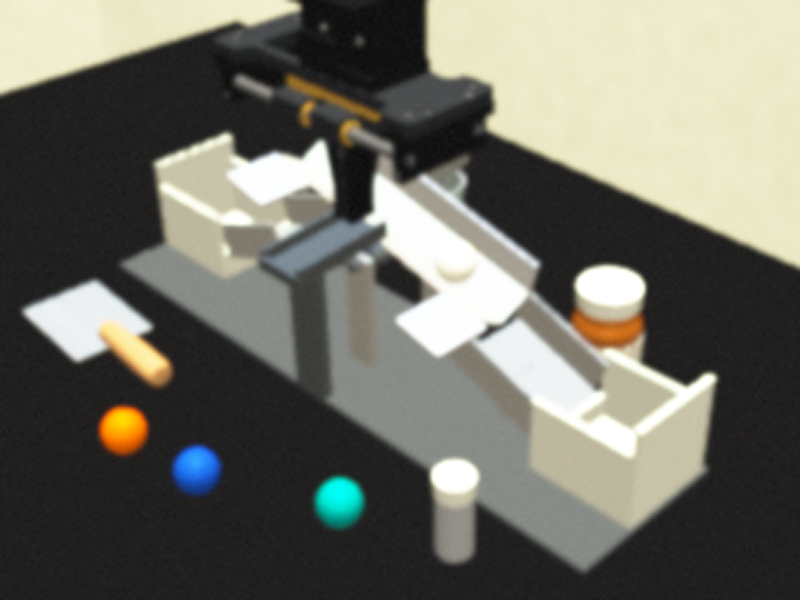

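The rear ball is in the trough at (455,262) and rolling down. I'll retreat straight up and back, then let things settle.

apply_moves --plan '[[[0, 0, 0, 0, 0, 0, 0], [0, 0, 0, 0, 0, 0, 0], [0, -0.2, 0, 0.3, 0, 0, 0], [0, -0.2, 0, 0.8, 0, 0, 0], [0, -0.2, 0, 1, 0, 0, 0], [0, -0.5, 0, 1, 0, 0, 0], [0, -1, 0, 0.5, 0, 0, 0], [0, -1, 0, 0, 0, 0, 0], [0, -1, 0, 0, 0, 0, 0], [0, -0.6, 0, 0, 0, 0, 0], [0, 0, 0, 0, 0, 0, 0], [0, 0, 0, 0, 0, 0, 0]]]'

```text
time_s: 10.52
tcp_pos: [0.4628, 0.1329, 0.238]
ee_rot: [[-0.999, -0.037, 0.008], [-0.037, 0.999, 0.008], [-0.008, 0.007, -1.0]]
wrist_force: [-0.3, -0.2, 0.3]
gripper_width: 0.006
```

apply_moves --plan '[[[0, 0, 0, 0, 0, 0, 0], [0, 0, 0, 0, 0, 0, 0], [0, 0, 0, 0, 0, 0, 0], [0, 0, 0, 0, 0, 0, 0], [0, 0, 0, 0, 0, 0, 0], [0, 0, 0, 0, 0, 0, 0], [0, 0, 0, 0, 0, 0, 0], [0, 0, 0, 0, 0, 0, 0], [0, 0, 0, 0, 0, 0, 0], [0, 0, 0, 0, 0, 0, 0], [0, 0, 0, 0, 0, 0, 0], [0, 0, 0, 0, 0, 0, 0]]]'

```text
time_s: 11.52
tcp_pos: [0.466, 0.1331, 0.237]
ee_rot: [[-0.999, -0.035, 0.007], [-0.035, 0.999, 0.006], [-0.007, 0.006, -1.0]]
wrist_force: [0.0, 0.1, 0.8]
gripper_width: 0.002
```

```bash
python3 - <<'E'
from station import sense, capture
from h import *
import cv2
s=sense();print(s["time_s"],s["tcp_pos"],s["wrist_force"])
def cents(c):
    W=cloud(c); m=((W[...,2]>.024)&(W[...,2]<.045)&(np.abs(W[...,1]+.072)<.033)&(np.abs(W[...,0]-.637)<.03)).astype(np.uint8)
    n,l,st,ce=cv2.connectedComponentsWithStats(m)
    for i in range(1,n):
        if st[i,4]>15: print(st[i],np.nanmedian(W[l==i],0).round(4), W[l==i][:,2].max().round(3))
    for nn,(u,v) in dict(padL=(207,217),padR=(295,214)).items(): print(nn,np.nanmedian(W[v-2:v+3,u-2:u+3].reshape(-1,3),0).round(4))
c=capture("top"); cents(c)
cv2.imwrite("pics/top9c.png",cv2.resize(c["pixels"][80:320,110:430,::-1],(800,600),interpolation=cv2.INTER_CUBIC))
a=capture("side")["pixels"][110:320,130:410,::-1]; cv2.imwrite("pics/side9c.png",cv2.resize(a,(800,600),interpolation=cv2.INTER_CUBIC))
for i in range(3): c2=capture("top")
cents(c2)
E
```

```text
11.5167 [0.46598986 0.13308339 0.23702989] [0.00273374 0.14897344 0.84593016]
[337 187  27  14 284] [ 0.6332 -0.0759  0.035 ] 0.045
padL [0.5761 0.2226 0.1341]
padR [0.5843 0.0456 0.0905]
[337 187  27  14 282] [ 0.633  -0.0768  0.0349] 0.043
padL [0.576  0.2221 0.1343]
padR [0.5841 0.0456 0.0925]
```

View pics/top9c.png

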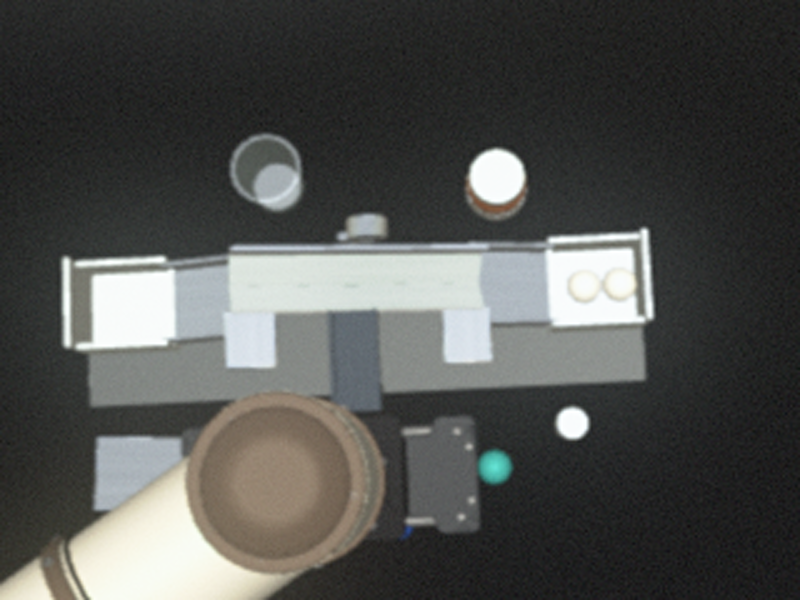

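View pics/side9c.png

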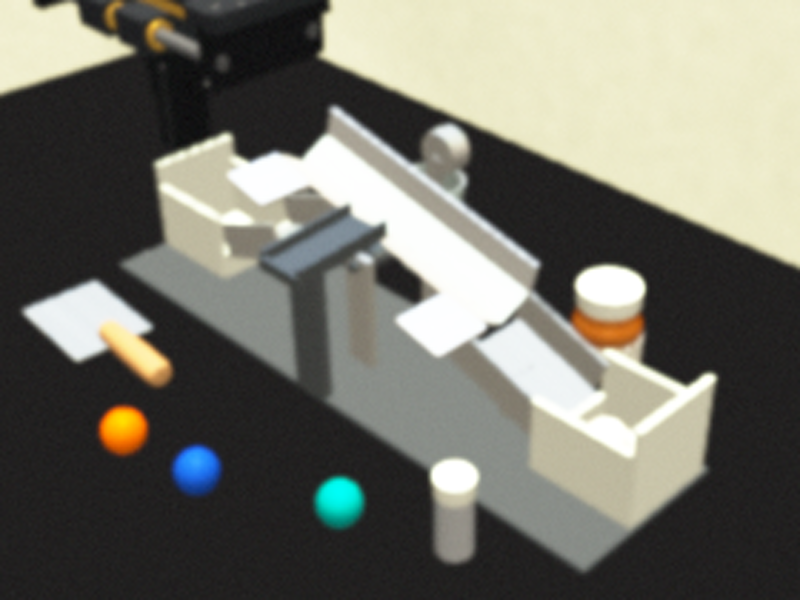

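Both balls lie in the right tray at (583,285) and (620,284). I'll wait about 1.5 s, then check that they are at rest.

apply_moves --plan '[[[0, 0, 0, 0, 0, 0, 0], [0, 0, 0, 0, 0, 0, 0], [0, 0, 0, 0, 0, 0, 0], [0, 0, 0, 0, 0, 0, 0], [0, 0, 0, 0, 0, 0, 0], [0, 0, 0, 0, 0, 0, 0], [0, 0, 0, 0, 0, 0, 0], [0, 0, 0, 0, 0, 0, 0], [0, 0, 0, 0, 0, 0, 0], [0, 0, 0, 0, 0, 0, 0], [0, 0, 0, 0, 0, 0, 0], [0, 0, 0, 0, 0, 0, 0]]]'

```text
time_s: 12.77
tcp_pos: [0.466, 0.1331, 0.2372]
ee_rot: [[-0.999, -0.035, 0.007], [-0.035, 0.999, 0.006], [-0.007, 0.006, -1.0]]
wrist_force: [-0.8, 0.8, 0.4]
gripper_width: 0.006
```

```bash
python3 - <<'E'
from station import sense, capture
from h import *
import cv2
def f(c):
    W=cloud(c); out=[]
    for u,v in ((343,194),(358,194)):
        p=W[v-7:v+8,u-7:u+8].reshape(-1,3); p=p[(p[:,2]>.03)&(p[:,2]<.05)]; out.append((p.mean(0)).round(4))
    return out
g=[capture("top") for _ in range(1)]
print(sense()["time_s"],f(g[0]))
for i in range(8): c=capture("top")
print(sense()["time_s"],f(c))
a=cv2.imread("pics/top9c.png"); b=cv2.resize(c["pixels"][80:320,110:430,::-1],(800,600),interpolation=cv2.INTER_CUBIC)
print("tray diff",np.abs(a.astype(int)-b)[250:320,550:650].max(), "bench diff", np.abs(a.astype(int)-b)[50:200].max())
old=np.load("top0.npz")["pixels"].astype(int); d=np.abs(cv2.GaussianBlur(old.astype(np.float32),(5,5),0)-cv2.GaussianBlur(c["pixels"].astype(np.float32),(5,5),0)).max(-1)
for n,(u0,u1,v0,v1) in dict(beaker=(198,235,130,167),jar=(293,325,135,170),vial=(328,350,238,260)).items(): print(n,d[v0:v1,u0:u1].max())
E
```

```text
12.8167 [array([ 0.6329, -0.061 ,  0.0359]), array([ 0.6349, -0.0932,  0.0358])]
13.2167 [array([ 0.6333, -0.0608,  0.0363]), array([ 0.6347, -0.0937,  0.0358])]
tray diff 7 bench diff 21
beaker 55.570312
jar 26.144531
vial 21.734375
```

```bash
python3 -c "
from station import finish_job
print(finish_job())"
```

```text
the job is handed in; nothing more can be done
None
```

I pressed the raised right pad with the closed fingertips. The gate rocked from left-down to right-down while both balls were still on the feeder. I then pushed the two white balls off the feeder onto the gate; both rolled down the right chute into the right tray, and I handed the job in at about 13 s.

**Last checks:**
- **Gate:** the right pad measured about 0.091 m and the left about 0.134 m, so the gate lies on its right stop.
- **Balls:** they lie at sorter y of about -0.197 and -0.230 m, inside the tray. They moved no more than 0.5 mm over 0.4 s, which is within measuring noise.
- **Robot:** the arm is clear of everything.

**What did not go cleanly:**
- **Push height:** on the first push the fingertip drifted about 8 mm too high, above the ball's centre. I backed off, lowered it and carried on.
- **Beaker:** a before-and-after image comparison differed at the beaker (55 of 255 at most). I think this is the gate's disc moving at the edge of the compared area, as the beaker looks unmoved in the pictures.
- **Jar, vial and spatula:** the jar and vial showed only small differences. I checked the spatula by eye in the side view only.

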